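# Raise the leaning rest until it clicks, then lay the camshaft level

## Task

Set the camshaft up level on the steel stand. First pull the stand's leaning tube up by its flat tab until the sprung button pops out through the next hole up, the middle one; then lift the camshaft from its wooden cradle and lay it down, without dropping it, across the stand's two V rests with one end journal in each, either way round, let go, and leave the bottle, the wrench and the jar where they are.

Things in the scene. Friction and masses are not known exactly. Their poses are not given: they have to be found in the camera images.
- stand: Fixed steel camshaft stand, base plate 220 x 360 x 12 mm. Origin on the plate's underside; z up, y along the line of its two V rests, at x = 0, y = -100 mm (fixed post, 30 x 12 mm) and y = +100 mm (arm of the sliding tube). Each V is 12 mm thick along y, opens upwards with 90 degrees between its faces, mouth about 37 mm wide.
- sleeve_foot (a point): Foot, on its axis, of the square aluminium sleeve (34 mm outside, 155 mm long) at the stand's y = +180 mm, x = +109 mm, z = 12 mm. Axes as the stand's. The sleeve leans 30 degrees from vertical, its top towards -x. Its upper face (facing +x and up) has three square 13 mm holes in a row, 35, 85 and 135 mm from the foot along the sleeve.
- rest_mid (a point): Point midway between the two V rests, 227 mm above the underside of the base plate: where the middle of the camshaft's axis lies when the shaft rests level in both Vs (tube latched at the middle hole). Axes as the stand's.
- tube (a joint): How far (m) the inner tube is drawn out of the sleeve, up along the lean: 0 with the button at the lowest hole, 0.050 at the middle, 0.100 at the top one. Starts between lowest and middle, button hidden inside. Pulling takes about 8 N; friction holds it where it is left, but it bears a load only with the button out, which locks it both ways (about 1.5 mm of play).
- tab_top (a point): Middle of the top edge of the flat steel pull tab on the inner tube's upper end: 10 mm thick, 100 mm wide (along the stand's y), 54 mm tall along the lean; it leans 30 degrees, as the tube. Site axes: z along the tube (upwards, towards the stand's -x), x square to the flat faces, y along the width. Below it: the 25 mm square tube, and the V's arm running to the stand's -y.
- button (a joint): How far (m) the 10 mm round sprung button in the inner tube stands out: about 0 when pushed in under the sleeve's wall, 0.011 when popped out through a hole (its top then 7 mm proud of the sleeve). The spring pushes it out with 4 to 6 N.
- button_top (a point): Centre of the button's outer end.
- camshaft: Loose steel camshaft, 250 mm long, 0.4 to 0.75 kg. Origin on its axis at mid-length, y along its axis; the same either way round for this job. Middle part 22 mm in diameter, plain for 32 mm either side of the middle (grasp there); four lobes 32 to 68 mm from the middle, at most 20 mm from the axis; end journals 26 mm in diameter, 80 to 125 mm from the middle.
- cradle: Fixed wooden cradle, board 70 x 250 x 12 mm, with two V blocks at y = -100 and +100 mm; the camshaft starts in them along y with its axis 50 mm above the bench. Origin under the board's middle, z up.
- oil_bottle: Bystander: grey plastic bottle, 60 mm in diameter, 160 mm tall, loose. Origin under its middle.
- wrench: Bystander: steel wrench, 120 mm long, lying on the bench, loose.
- shim_jar: Bystander: glass jar with a steel lid, 60 mm in diameter, 60 mm tall, loose. Origin under its middle.

How it is judged:
By the outcome, as a careful person would: the job done as asked, in the order asked, and still so for the second after the job is handed in, with the robot touching nothing.
It also fails if it takes over 56 s, if anything falls off the work surface, if the arm or the gripper's body presses on something with over 40 N, if the wrist force passes 120 N, or if a joint passes its speed limit or range.

## Robot

A 6-joint arm with a two-finger parallel gripper is mounted at the origin on the work surface. World frame = base frame: x ahead of the robot, y to its left, z up, the work surface at z = 0. Lengths are in m, angles in rad, forces in N, time in s.
With the tool pointing down it reaches from about 0.35 to 0.975 m from the base axis. Payload 4.9 kg.
Tool frame: the origin (TCP) lies at the very end of the fingers, on their centre line; the grasp point (between the pads) lies 19 mm behind it; z points along the fingers, x is the direction in which the jaws open and shut, and the axes are right-handed (so a half turn about z gives the same grasp; the last joint's range is limited). The gripper opens to 85 mm and grips with 20 to 120 N. Pads are 22 mm wide; open, the fingers measure 114 mm over their backs; the gripper's body (76 mm by 85 mm) begins 54 mm behind the grasp point. The pads swing forward as they close: fully open they stand 13 mm farther back than shut.
Start: joints at [-1.355, 0.053, 1.613, -0, 1.476, -0.119], TCP at [0.205, -0.59, 0.21] pointing down, gripper open.
Joint ranges: [-3.01, 3.01], [-1.01, 2.22], [0.06, 2.58], [-1.02, 4.17], [0.09, 2.62], [-3.14, 3.14]. Speed limits (rad/s): [2.57, 2.57, 3.14, 3.14, 3.14, 3.14].

## Interface

Orientations are given as a unit quaternion [w, x, y, z].
In Python, from plant import manip, imaging gives the robot as it stands.
- The arm moves only by the shell command python3 -m pendant 'ROWS'. ROWS is JSON, a list that holds one entry, the list of rows, each a list of 7 numbers: the turn, a rotation vector about the world's x, y, z in units of pi rad (1.0 is pi rad), then the shift along the world's x, y, z in units of 250 mm (1.0 is 250 mm), then the opening, from 0 (shut) to 1 (fully open). In form: [[[ax, ay, az, tx, ty, tz, claw], ...]]. A call has 1 to 20 rows; each row shifts and turns the commanded pose from where the row before left it; what a row does not reach is not made up. A row lasts 1/8 s, in which the tool goes at most 62.5 mm and 10.7 degrees, less where a joint would pass 70% of its speed; a pose out of reach is approached as far as the arm can. A call with a number of a shift or a turn outside -1 to 1 is refused whole. A call with a gripper value outside its range is refused whole. The fingers move at their own pace and stop on an object; the grip force is fixed at half the most. Time passes only in rows, so rows that do not move let the fingers close. It gives the time, the measured TCP pose, the force and the opening at its end, in the units of the state.
- manip.state(): the state, without advancing time (a new reading comes with each control period).
- imaging.grab_frame(name): name is "side" or "top"; returns a dict with "frame" (420x560x3 uint8, blue, green, red), "mtx" (3x3 intrinsics, pixels), "k1" (the pictures are not rectified: a ray, as slopes to the right and down, at radius r is drawn at 1 + k1 r^2 times it, then the intrinsics apply), "world_to_cam" (4x4, takes a point from world to camera coordinates). Camera axes: x right, y down, z forward; pixel columns grow to the right and rows downward; lengths in m; the calibration is good to about 2 mm. A picture is of the moment at which its call begins. There is no depth.
- manip.job_done(): hands the job in, once; it reports no verdict.
The state is a dict: "time": time; "joint_pos": joint angles; "joint_vel": joint speeds; "joint_efforts": joint torques, N m; "tool_pos": TCP position; "tool_rot": TCP orientation; "contact_force": force on the tool from outside, world axes, zero at the start; "ft_torque": the same for the moment, N m; "gripper_width": opening from 0.0 (shut) to 1.0 (fully open).
Only numpy, scipy, OpenCV 4.12 (cv2) and the standard library are available. Lean on these libraries where they do the work, as an engineer would, in place of code of your own. Each camera call takes 0.05 s, during which the arm holds its last target. There are 200 camera calls.

## Working session

There is one attempt and no reset: what is moved stays moved. The work goes in short steps, Python scripts to look and compute and a shell command to move; the robot and the scene stay as the last step left them, time stands still between calls to the robot, and variables do not carry over. Pictures are saved under pics/ and viewed, about 8 in all and at most 12, crops included, and the job is handed in when it is done.

```bash
mkdir -p pics; ls; python3 - <<'E'
from plant import manip, imaging
import cv2,json
print(manip.state())
for n in("top","side"):
    f=imaging.grab_frame(n); cv2.imwrite(f"pics/{n}0.png",f["frame"]); print(n,f["mtx"],f["k1"],f["world_to_cam"])
E
```

```text
pics
{'time': 0.0, 'joint_pos': array([-1.35496584e+00,  5.33673720e-02,  1.61430420e+00,  3.97194728e-06,
        1.47601852e+00, -1.19001762e-01]), 'joint_vel': array([-0.00133427, -0.00169944, -0.00063147, -0.00070978,  0.00178825,
       -0.00070895]), 'joint_efforts': array([-2.37166212e-03, -3.93680906e+01, -3.70175457e+01, -3.59102041e-04,
        7.04679958e-03,  7.29043109e-06]), 'tool_pos': array([ 0.20523607, -0.58962423,  0.20845047]), 'tool_rot': array([-7.06264035e-04,  8.15048748e-01, -5.79391438e-01, -7.75247587e-04]), 'contact_force': array([ 0.32960086, -0.1992299 ,  0.35782497]), 'ft_torque': array([-0.02048422,  0.06692279,  0.01065825]), 'gripper_width': 0.9978011402395769}
top [[499.22286116   0.         286.16774406]
 [  0.         499.22286116 206.74907455]
 [  0.           0.           1.        ]] -0.12706055145002282 [[-0.00758207 -0.99979889  0.01856611 -0.06329752]
 [-0.99841894  0.00653486 -0.05582931  0.51559393]
 [ 0.05569675 -0.01896006 -0.99826769  1.57073519]
 [ 0.          0.          0.          1.        ]]
side [[384.07929225   0.         280.02106882]
 [  0.         384.07929225 208.75719552]
 [  0.           0.           1.        ]] -0.020679924293168353 [[-0.98441778 -0.17584255  0.00101364  0.49517573]
 [-0.10275648  0.57056384 -0.81479937  0.19693239]
 [ 0.14269805 -0.80220714 -0.57974216  0.91871686]
 [ 0.          0.          0.          1.        ]]
```

View pics/top0.png

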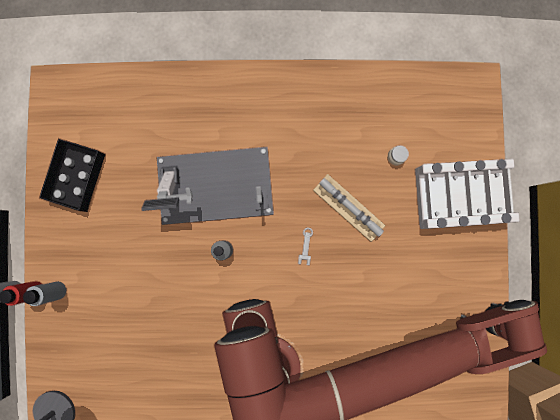

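View pics/side0.png

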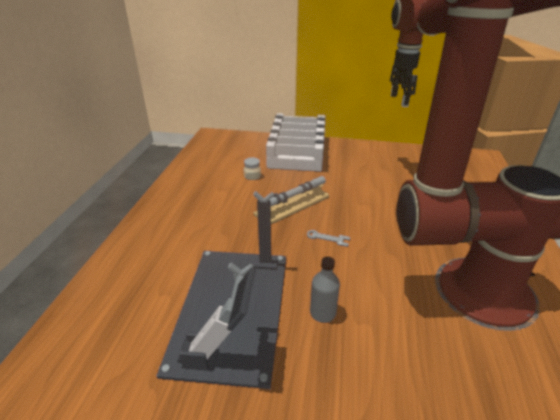

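Top view: stand plate at cols 155–272, rows 148–222 with the tube side at left; cradle and camshaft (315–383, 177–240); bottle (222,251); wrench (306,246); jar (398,156). I'll take a closer crop for exact points.

```bash
cat > h.py <<'E'
import numpy as np, cv2
from plant import manip, imaging
def cam(n): return imaging.grab_frame(n)
def ray(f,uv):
    K,k=f["mtx"],f["k1"]; d=np.array([(uv[0]-K[0,2])/K[0,0],(uv[1]-K[1,2])/K[1,1]])
    s=d.copy()
    for _ in range(20): s=d/(1+k*(s@s))
    W=f["world_to_cam"]; R,t=W[:3,:3],W[:3,3]
    return -R.T@t, R.T@np.array([s[0],s[1],1.])
def onz(f,uv,z):
    o,d=ray(f,uv); return o+d*(z-o[2])/d[2]
def proj(f,p):
    W=f["world_to_cam"]; c=W[:3,:3]@np.asarray(p)+W[:3,3]; s=c[:2]/c[2]; s=s*(1+f["k1"]*(s@s))
    return s*f["mtx"][0,0]+f["mtx"][:2,2]
def tri(fa,a,fb,b):
    (o1,d1),(o2,d2)=ray(fa,a),ray(fb,b)
    s=np.linalg.lstsq(np.c_[d1,-d2],o2-o1,rcond=None)[0]
    p,q=o1+s[0]*d1,o2+s[1]*d2
    return (p+q)/2,np.linalg.norm(p-q)
def crop(f,n,x0,y0,x1,y1,s): cv2.imwrite(f"pics/{n}.png",cv2.resize(f["frame"][y0:y1,x0:x1],None,fx=s,fy=s,interpolation=cv2.INTER_CUBIC))
E
python3 - <<'E'
from h import *
a,b=cam("top"),cam("side")
crop(a,"tc",140,140,400,280,3); crop(b,"sc",155,170,355,390,2.7)
# plate mask: dark grey
g=a["frame"].astype(int); m=((g.max(2)-g.min(2)<25)&(g.max(2)<120)).astype(np.uint8)
m[:, :145]=0; m[:,280:]=0; m[235:]=0; m[:140]=0
m=cv2.morphologyEx(m,cv2.MORPH_OPEN,np.ones((3,3)))
c=max(cv2.findContours(m,0,1)[0],key=cv2.contourArea)
print(cv2.approxPolyDP(c,3,True)[:,0].tolist())
E
```

```text
[[267, 153], [254, 148], [163, 157], [158, 163], [159, 175], [175, 168], [176, 181], [172, 180], [170, 194], [184, 193], [188, 186], [191, 203], [178, 197], [146, 200], [145, 209], [160, 208], [162, 224], [264, 215], [265, 209], [271, 207]]
```

View pics/tc.png

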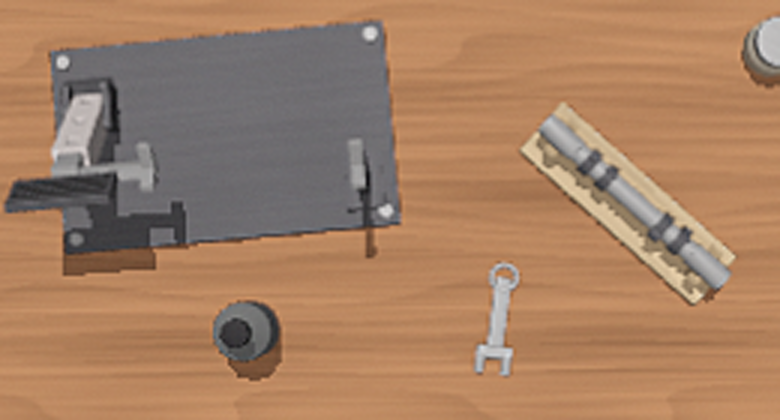

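View pics/sc.png

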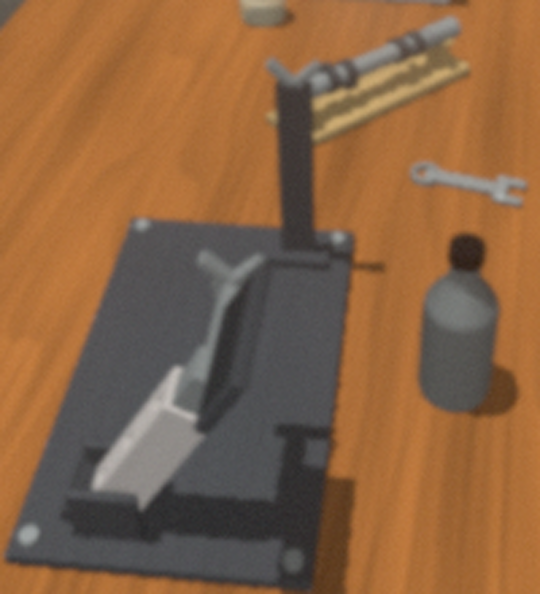

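```bash
python3 - <<'E'
from h import *
a,b=cam("top"),cam("side")
T=lambda u,v:(u/3+139.67,v/3+139.67)
S=lambda u,v:(u/2.7+154.7,v/2.7+169.7)
P=np.array([onz(a,T(*c),.012)[:2] for c in((52,50),(380,20),(401,223),(66,253))])
print("corners",P.round(4),[np.linalg.norm(P[i]-P[i-1]).round(4) for i in range(4)])
Q=np.array([onz(b,S(*c),.012)[:2] for c in((8,558),(133,218),(355,234),(312,588))]); print("side",Q.round(4))
for n,X in(("t",P),("s",Q)):
  c=X.mean(0); ey=(X[0]+X[3]-X[1]-X[2]); print(n,c,np.degrees(np.arctan2(-ey[0],ey[1])))
c=(P.mean(0)+Q.mean(0))/2
E1=onz(a,T(545,123),.05);E2=onz(a,T(723,280),.05);print("cam",E1,E2,(E1+E2)/2,np.linalg.norm(E1-E2))
e=E1-E2;print("axis deg from +y",np.degrees(np.arctan2(-e[0],e[1])))
print("cam side", onz(b,S(316,84),.05),onz(b,S(452,28),.05))
print("bottle",onz(a,T(236,333),.16),"jar",onz(a,(398.5,155),.06))
# tab top-edge ends
for t,s in(((5,210),(203,430)),((110,200),(0,0))):print("")
for v in((5,210),(110,200),(10,190),(115,178)):
  print(v,[onz(a,T(*v),z).round(4).tolist() for z in(.15,.2,.25)])
# V of fixed post
psi=None
E
```

```text
corners [[ 0.6805  0.3474]
 [ 0.7098 -0.0048]
 [ 0.4925 -0.026 ]
 [ 0.4628  0.3303]] [np.float64(0.2183), np.float64(0.3534), np.float64(0.2184), np.float64(0.3576)]
side [[ 0.6764  0.3523]
 [ 0.7092 -0.0064]
 [ 0.4907 -0.0224]
 [ 0.4615  0.3355]]
t [0.58639751 0.16171419] 4.7629288786084665
s [0.58445225 0.16474183] 4.950059898760763
cam [ 0.59401663 -0.17672079  0.05      ] [ 0.42911934 -0.3608667   0.05      ] [ 0.51156798 -0.26879374  0.05      ] 0.24718582200938638
axis deg from +y -41.84351728313898
cam side [ 0.56615639 -0.21318112  0.05      ] [ 0.42920022 -0.35866499  0.05      ]
bottle [0.38191229 0.13172699 0.16      ] jar [ 0.67317521 -0.4203594   0.06      ]


(5, 210) [[0.5018, 0.3588, 0.15], [0.4992, 0.3451, 0.2], [0.4966, 0.3314, 0.25]]
(110, 200) [[0.5109, 0.2555, 0.15], [0.508, 0.2454, 0.2], [0.5051, 0.2353, 0.25]]
(10, 190) [[0.5213, 0.354, 0.15], [0.518, 0.3405, 0.2], [0.5148, 0.327, 0.25]]
(115, 178) [[0.5323, 0.2507, 0.15], [0.5286, 0.2408, 0.2], [0.525, 0.2308, 0.25]]
```

```bash
python3 - <<'E'
from h import *
a,b=cam("top"),cam("side")
T=lambda u,v:(u/3+139.67,v/3+139.67)
S=lambda u,v:(u/2.7+154.7,v/2.7+169.7)
c=np.array([.5854,.1632]);th=np.radians(4.85);R=np.array([[np.cos(th),-np.sin(th)],[np.sin(th),np.cos(th)]])
loc=lambda p:(R.T@(np.asarray(p)[:2]-c)).round(4)
print("post base",loc(onz(b,S(300,247),.012)))
# fixed V: tips (z ~.227+?), top crop ends of V (357,142),(357,186); side crop tips (272,66),(318,66)
for t,s in(((357,143),(272,65)),((359,186),(318,68))):
  p,e=tri(a,T(*t),b,S(*s));print("Vfix tip",loc(p),p.round(4),e.round(4))
for t,s in(((145,146),(203,258)),((150,186),(260,261))):
  p,e=tri(a,T(*t),b,S(*s));print("Vmov tip",loc(p),p.round(4),e.round(4))
# tab corners: top edge
for n,t,s in(("tab -y top",(110,200),(262,262)),("tab +y bottom?",(10,190),(200,428)),("tab top+y",(5,210),(238,400)) ,("sleeve top",(72,160),(185,385))):
  p,e=tri(a,T(*t),b,S(*s));print(n,loc(p),p.round(4),e.round(4))
E
```

```text
post base [-0.0594 -0.1539]
Vfix tip [-0.0406 -0.1477] [0.5574 0.0126 0.2214] 0.001
Vfix tip [-0.0798 -0.146 ] [0.5182 0.011  0.2219] 0.0002
Vmov tip [-0.0214  0.0529] [0.5596 0.2141 0.1917] 0.0006
Vmov tip [-0.0602  0.0513] [0.5211 0.2092 0.1909] 0.0008
tab -y top [-0.0701  0.0843] [0.5084 0.2412 0.2224] 0.0035
tab +y bottom? [-0.0482  0.1869] [0.5216 0.3453 0.1845] 0.0052
tab top+y [-0.0704  0.1857] [0.4996 0.3423 0.2112] 0.0019
sleeve top [-0.0233  0.1318] [0.551  0.2925 0.1537] 0.0025
```

```bash
cat >> h.py <<'E'
from scipy.spatial.transform import Rotation as Ro
th=np.radians(4.85); EX=np.array([np.cos(th),np.sin(th),0]); EY=np.array([-np.sin(th),np.cos(th),0]); EZ=np.array([0,0,1.])
U=-.5*EX+np.sqrt(.75)*EZ
REST=np.array([.5296,.1113,.227]); TAB=np.array([.5045,.2898,.218])
def go(R,p):
    s=manip.state(); q=s["tool_rot"]; C=Ro.from_quat(np.r_[q[1:],q[0]])
    rv=(Ro.from_matrix(R)*C.inv()).as_rotvec()/np.pi; d=(p-s["tool_pos"])/.25
    print("rot/pi",rv.round(4),"deg",np.linalg.norm(rv)*180,"shift",d.round(4),"mm",np.linalg.norm(d)*250)
def down(az): x=np.array([np.cos(az),np.sin(az),0]); return np.c_[x,np.cross([0,0,-1],x),[0,0,-1]]
XT=np.sqrt(.75)*EX+.5*EZ; RTAB=np.c_[XT,np.cross(-U,XT),-U]
E
python3 -c "
from h import *
go(RTAB,TAB+.05*U)
go(RTAB,TAB-.03*U)
print(U,XT)"
```

```text
rot/pi [-0.0976 -0.1504  0.4101] deg 80.56859608229301 shift [1.0971 3.5116 0.2071] mm 921.1958360027877
rot/pi [-0.0976 -0.1504  0.4101] deg 80.56859608229301 shift [ 1.2565  3.5251 -0.07  ] mm 935.749940593964
[-0.49820973 -0.04227371  0.8660254 ] [0.86292456 0.07322021 0.5       ]
```

```bash
R=-0.00542,-0.00836,0.02278; python3 -m pendant '[[[-0.00542,-0.00836,0.02278,0.1,0,0.22,1],[-0.00542,-0.00836,0.02278,0.1,0,0.22,1],[-0.00542,-0.00836,0.02278,0.1,0.22,0,1],[-0.00542,-0.00836,0.02278,0.1,0.22,0,1],[-0.00542,-0.00836,0.02278,0.1,0.22,0,1],[-0.00542,-0.00836,0.02278,0.1,0.22,0,1],[-0.00542,-0.00836,0.02278,0.1,0.22,0,1],[-0.00542,-0.00836,0.02278,0.1,0.22,0,1],[-0.00542,-0.00836,0.02278,0.1,0.22,0,1],[-0.00542,-0.00836,0.02278,0.1,0.22,0,1],[-0.00542,-0.00836,0.02278,0.012,0.219,0,1],[-0.00542,-0.00836,0.02278,0.012,0.219,0,1],[-0.00542,-0.00836,0.02278,0.012,0.219,0,1],[-0.00542,-0.00836,0.02278,0.012,0.219,0,1],[-0.00542,-0.00836,0.02278,0.012,0.219,0,1],[-0.00542,-0.00836,0.02278,0.012,0.219,0,1],[-0.00542,-0.00836,0.02278,0.012,0.219,0,1],[-0.00542,-0.00836,0.02278,0.012,0.219,0,1],[0,0,0,0,0,0,1],[0,0,0,0,0,0,1]]]'
python3 -c "
from h import *
print(manip.state()['joint_pos'])
go(RTAB,TAB+.05*U)
go(RTAB,TAB-.03*U)"
```

```text
time: 2.9
tool_pos: [0.4792, 0.2876, 0.3196]
tool_rot: [-0.011, 0.965, 0.041, 0.259]
contact_force: [0.3, -1.2, 0.5]
gripper_width: 0.998
[ 0.52188895 -0.47196228  1.94780006 -0.23000926  1.19304681  0.47083191]
rot/pi [0. 0. 0.] deg 0.012021108579588591 shift [ 0.0016  0.0005 -0.2332] mm 58.30105578379087
rot/pi [0. 0. 0.] deg 0.012021108579588591 shift [ 0.161   0.014  -0.5103] mm 133.8257325181193
```

Pose reached. Move to the axis above the tab, then look before going down.

```bash
python3 -m pendant '[[[0,0,0,0.0016,0.0005,-0.117,1],[0,0,0,0,0,-0.116,1],[0,0,0,0,0,0,1]]]'
python3 - <<'E'
from h import *
b=cam("side"); crop(b,"sg",180,150,330,330,3.3)
a=cam("top")
s=manip.state(); p=s["tool_pos"]; print(p)
print("tcp in crop",(proj(b,p)-[180,150])*3.3,"tab est",(proj(b,TAB)-[180,150])*3.3, "tab ends",[(proj(b,TAB+k*.05*EY)-[180,150])*3.3 for k in(1,-1)])
E
```

```text
time: 3.28
tool_pos: [0.4789, 0.2857, 0.2583]
tool_rot: [-0.01, 0.966, 0.04, 0.257]
contact_force: [-0.5, -0.8, 0.1]
gripper_width: 1.001
[0.48044271 0.28695264 0.26275326]
tcp in crop [271.47693985 397.49133812] tab est [225.46584185 460.04045031] tab ends [array([208.52319732, 539.86544253]), array([240.39605306, 389.72957241])]
```

View pics/sg.png

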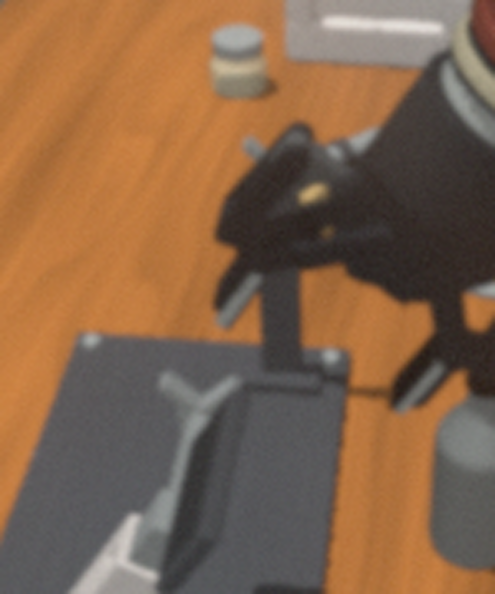

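```bash
python3 -m pendant '[[[0,0,0,0.041,0.0035,-0.072,1],[0,0,0,0.041,0.0035,-0.072,1],[0,0,0,0.041,0.0035,-0.072,1],[0,0,0,0.041,0.0035,-0.072,1],[0,0,0,0,0,0,1]]]'
python3 - <<'E'
from h import *
b=cam("side"); crop(b,"sg2",180,200,330,350,3.7)
go(RTAB,TAB-.033*U)
E
```

```text
time: 4.0
tool_pos: [0.5213, 0.2908, 0.1898]
tool_rot: [-0.011, 0.965, 0.04, 0.259]
contact_force: [0.7, -0.2, -0.5]
gripper_width: 0.998
rot/pi [-0.0003  0.0005  0.0003] deg 0.11960993339671232 shift [-0.0021  0.0001 -0.0058] mm 1.532893658613304
```

View pics/sg2.png

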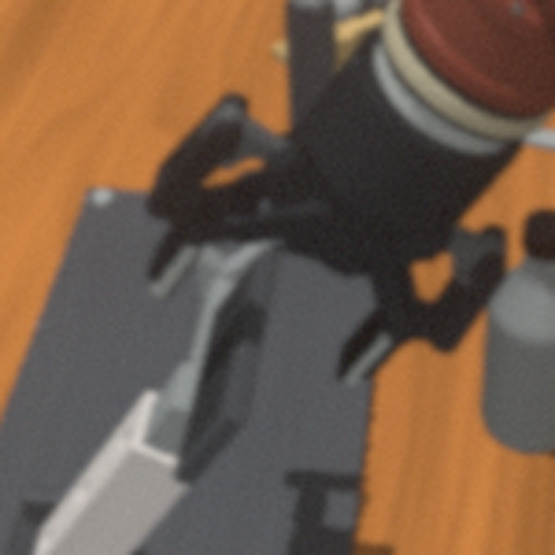

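```bash
python3 -m pendant '[[[0,0,0,0.016,0.0014,-0.0277,1],[0,0,0,0,0,0,0.5],[0,0,0,0,0,0,0],[0,0,0,0,0,0,0],[0,0,0,0,0,0,0],[0,0,0,0,0,0,0],[0,0,0,0,0,0,0],[0,0,0,0,0,0,0]]]'
python3 - <<'E'
from h import *
b=cam("side"); crop(b,"sg3",180,200,330,350,3.7)
go(RTAB,TAB-.041*U); print(manip.state()["contact_force"],manip.state()["gripper_width"]*85)
E
```

```text
time: 5.05
tool_pos: [0.5252, 0.2918, 0.1831]
tool_rot: [-0.011, 0.965, 0.041, 0.259]
contact_force: [1.6, -1.2, 1.6]
gripper_width: 0.101
rot/pi [-0.0003  0.0005  0.    ] deg 0.10871556499366299 shift [-0.001  -0.0012 -0.0028] mm 0.8019468121749923
[ 1.25869412 -1.03206794  1.05201523] 8.602055949697665
```

View pics/sg3.png

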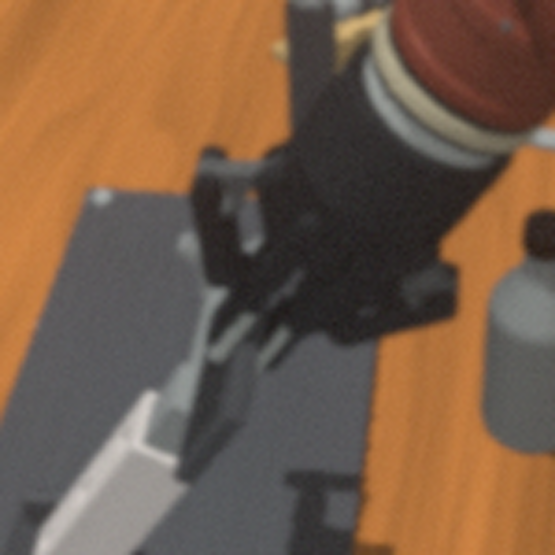

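Tab gripped (8.6 mm reading), near-zero side force. Pull most of the way, then creep.

```bash
python3 -m pendant '[[[0,0,0,-0.008,-0.0007,0.0139,0],[0,0,0,-0.008,-0.0007,0.0139,0],[0,0,0,-0.008,-0.0007,0.0139,0],[0,0,0,-0.008,-0.0007,0.0139,0],[0,0,0,-0.008,-0.0007,0.0139,0],[0,0,0,-0.008,-0.0007,0.0139,0],[0,0,0,-0.008,-0.0007,0.0139,0]]]'
for i in 1 2; do :; done
python3 -m pendant '[[[0,0,0,-0.002,-0.0002,0.0035,0],[0,0,0,-0.002,-0.0002,0.0035,0]]]'
python3 -m pendant '[[[0,0,0,-0.002,-0.0002,0.0035,0],[0,0,0,-0.002,-0.0002,0.0035,0]]]'
```

```text
time: 5.98
tool_pos: [0.5117, 0.2907, 0.2066]
tool_rot: [-0.012, 0.965, 0.041, 0.26]
contact_force: [11.9, 3.4, -5.3]
gripper_width: 0.102
time: 6.22
tool_pos: [0.5107, 0.2906, 0.2083]
tool_rot: [-0.012, 0.965, 0.041, 0.26]
contact_force: [11.4, 4.1, -5.0]
gripper_width: 0.103
time: 6.48
tool_pos: [0.5097, 0.2905, 0.21]
tool_rot: [-0.012, 0.965, 0.041, 0.26]
contact_force: [10.6, 2.8, -3.9]
gripper_width: 0.103
```

```bash
python3 - <<'E'
from h import *
s=manip.state();print((s["tool_pos"]-(TAB-.041*U))@U*1000, s["contact_force"]@U, s["gripper_width"])
b=cam("side"); a=cam("top")
cv2.imwrite("pics/both1.png",np.hstack([cv2.resize(b["frame"][230:350,180:280],None,fx=4,fy=4,interpolation=2),cv2.resize(a["frame"][150:230,145:205],None,fx=6,fy=6,interpolation=2)]))
E
```

```text
31.447907864418436 -8.781211995500696 0.10328854746485629
```

View pics/both1.png

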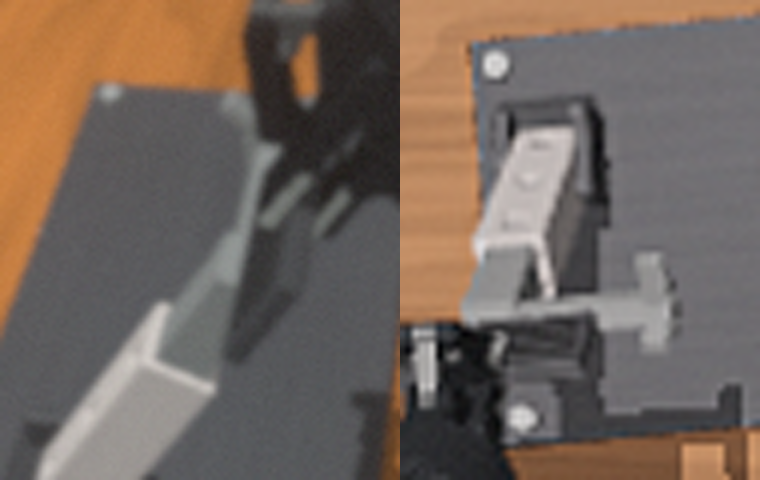

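Tube follows (8.8 N); in the top view the middle hole (530,178) looks brighter, the button arriving beneath. Keep creeping.

```bash

python3 -m pendant '[[[0,0,0,-0.002,-0.0002,0.0035,0],[0,0,0,0,0,0,0]]]' | grep -E 'force|pos'
python3 -m pendant '[[[0,0,0,-0.002,-0.0002,0.0035,0],[0,0,0,0,0,0,0]]]'| grep -E 'force|pos'
python3 -m pendant '[[[0,0,0,-0.002,-0.0002,0.0035,0],[0,0,0,0,0,0,0]]]'| grep -E 'force|pos'
python3 -m pendant '[[[0,0,0,-0.001,-0.0001,0.0017,0],[0,0,0,0,0,0,0]]]'| grep -E 'force|pos'
```

```text
tool_pos: [0.5091, 0.2905, 0.211]
contact_force: [10.3, 2.4, -3.9]
tool_pos: [0.5086, 0.2904, 0.2119]
contact_force: [9.0, 2.2, -2.8]
tool_pos: [0.508, 0.2904, 0.2129]
contact_force: [8.5, 2.5, -2.5]
tool_pos: [0.5078, 0.2904, 0.2134]
contact_force: [7.8, 1.4, -1.9]
```

```bash

python3 -m pendant '[[[0,0,0,-0.002,-0.0002,0.0035,0],[0,0,0,0,0,0,0]]]' | grep -E 'force|pos'
python3 -m pendant '[[[0,0,0,-0.002,-0.0002,0.0035,0],[0,0,0,0,0,0,0]]]'| grep -E 'force|pos'
python3 - <<'E'
from h import *
b=cam("side"); a=cam("top")
g=cv2.cvtColor(a["frame"],6); print(g[168:198,157:180:1][::1].astype(int)[5:24,6:20])
E
```

```text
tool_pos: [0.5072, 0.2903, 0.2143]
contact_force: [7.6, 2.0, -2.0]
tool_pos: [0.5067, 0.2903, 0.2152]
contact_force: [7.3, 2.6, -2.1]
[[ 85 178 198 184 170 181 186 195 194 192 174 124 118  88]
 [122 199 192 179 157 162 170 183 190 193 165 109 120  86]
 [155 194 189 188 190 189 187 187 189 188 147  91 119  85]
 [186 190 188 189 188 187 187 188 190 183 133  89 121  84]
 [192 184 174 178 182 190 188 189 192 177 111  90 121  88]
 [192 182 163 167 154 168 191 189 189 153  87  95 121  87]
 [187 175 170 158 105 148 192 192 175 122  86  99 120  90]
 [187 171 164 164 142 168 192 193 164  91  91 114 126  91]
 [187 184 177 186 183 184 191 191 153  83  91 109 122  97]
 [188 187 188 187 188 190 192 176 122  89  95  91  83  72]
 [187 187 186 186 187 190 194 166  91  92  97  93  73  48]
 [186 186 187 185 188 190 192 155  86  94  97 100  84  62]
 [197 195 195 192 188 193 179 123  89  94  98  97  81  67]
 [193 191 193 192 189 188 156  91  91  96  97  89  68  64]
 [172 178 180 188 190 188 147  85  94  97  99  84  68  64]
 [178 181 181 186 192 179 123  89  95  99  95  82  66  64]
 [201 201 206 206 211 186 103  90  97 100  89  69  65  66]
 [192 190 187 182 199 201 128  89  96  99  85  67  66  67]
 [156 153 148 128 160 191 137  86  98  96  80  66  64  65]]
```

```bash

python3 -m pendant '[[[0,0,0,-0.002,-0.0002,0.0035,0],[0,0,0,0,0,0,0]]]' | grep -E 'force|pos'
python3 - <<'E'
from h import *
b=cam("side"); a=cam("top")
cv2.imwrite("pics/both2.png",np.hstack([cv2.resize(b["frame"][230:350,180:280],None,fx=4,fy=4,interpolation=2),cv2.resize(a["frame"][165:205,152:182],None,fx=12,fy=12,interpolation=2)]))
s=manip.state();print((s["tool_pos"]-(TAB-.041*U))@U*1000, s["contact_force"]@U)
E
```

```text
tool_pos: [0.5065, 0.2903, 0.2157]
contact_force: [11.1, 4.1, -5.1]
37.95525814496282 -10.794050560317343
```

View pics/both2.png

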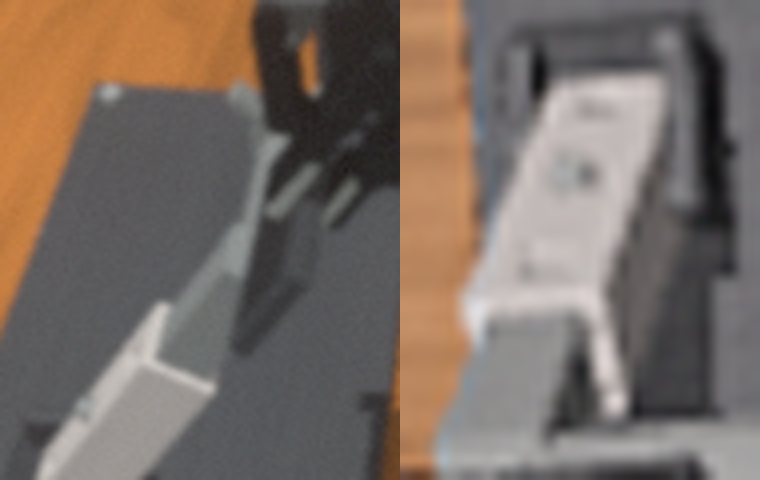

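Button is out: seen standing proud (side crop (83,408); top crop (570,170) with shadow), and the pull force jumped while motion stopped. Release and withdraw.

```bash

python3 -m pendant '[[[0,0,0,0.001,0.0001,-0.0017,0],[0,0,0,0,0,0,0.6],[0,0,0,0,0,0,1],[0,0,0,0,0,0,1],[0,0,0,0,0,0,1],[0,0,0,-0.05,-0.0042,0.0866,1],[0,0,0,-0.1,-0.0085,0.173,1],[0,0,0,-0.1,-0.0085,0.173,1],[0,0,0,0,0,0.15,1],[0,0,0,0,0,0,1]]]'
python3 - <<'E'
from h import *
a,b=cam("top"),cam("side")
cv2.imwrite("pics/after.png",b["frame"])
# V mov now: tri by refined tips needs pixels; camshaft end centres by mask in both pictures
def steel(f,x0,y0,x1,y1):
    g=f["frame"].astype(int); m=np.zeros(g.shape[:2],np.uint8)
    m[y0:y1,x0:x1]=((g.max(2)-g.min(2)<25))[y0:y1,x0:x1]
    m=cv2.morphologyEx(m,cv2.MORPH_CLOSE,np.ones((3,3)))
    c=max(cv2.findContours(m,0,1)[0],key=cv2.contourArea); return cv2.minAreaRect(c)
r=steel(a,312,170,388,245); print(r, onz(a,r[0],.052), manip.state()["joint_pos"])
go(down(np.radians(-41.84)),np.array([.5116,-.2688,.12]))
E
```

```text
time: 9.78
tool_pos: [0.444, 0.2854, 0.3667]
tool_rot: [-0.013, 0.964, 0.04, 0.262]
contact_force: [0.2, -0.4, -0.5]
gripper_width: 1.003
((350.9745788574219, 207.3533935546875), (80.04171752929688, 10.17188835144043), 40.36453628540039) [ 0.50986113 -0.26819968  0.052     ] [ 0.5611913  -0.55364039  1.93488771 -0.24062247  1.29393652  0.48763826]
rot/pi [ 0.0543  0.1625 -0.2532] deg 55.030993807324336 shift [ 0.274  -2.2138 -0.9635] mm 607.481994549298
```

```bash

python3 -m pendant '[[[0.00543,0.01625,-0.0253,0.0274,-0.2214,0,1],[0.00543,0.01625,-0.0253,0.0274,-0.2214,0,1],[0.00543,0.01625,-0.0253,0.0274,-0.2214,0,1],[0.00543,0.01625,-0.0253,0.0274,-0.2214,0,1],[0.00543,0.01625,-0.0253,0.0274,-0.2214,0,1],[0.00543,0.01625,-0.0253,0.0274,-0.2214,0,1],[0.00543,0.01625,-0.0253,0.0274,-0.2214,0,1],[0.00543,0.01625,-0.0253,0.0274,-0.2214,0,1],[0.00543,0.01625,-0.0253,0.0274,-0.2214,0,1],[0.00543,0.01625,-0.0253,0.0274,-0.2214,0,1],[0,0,0,0,0,-0.24,1],[0,0,0,0,0,-0.24,1],[0,0,0,0,0,-0.24,1],[0,0,0,0,0,-0.24,1],[0,0,0,0,0,0,1]]]'
python3 - <<'E'
from h import *
go(down(np.radians(-41.3)),np.array([.5105,-.2685,.029]))
a,b=cam("top"),cam("side"); cv2.imwrite("pics/pre.png",np.hstack([cv2.resize(b["frame"][130:240,220:370],None,fx=2.6,fy=2.6),cv2.resize(a["frame"][150:260,290:410],None,fx=2.6,fy=2.6)]))
E
```

```text
time: 11.75
tool_pos: [0.5065, -0.2654, 0.1127]
tool_rot: [-0.002, 0.934, -0.357, -0.008]
contact_force: [-0.4, -0.3, 0.7]
gripper_width: 0.998
rot/pi [-0.003  -0.0042  0.0029] deg 1.0605428498452611 shift [ 0.0159 -0.0125 -0.3348] mm 83.84203903187284
```

View pics/pre.png

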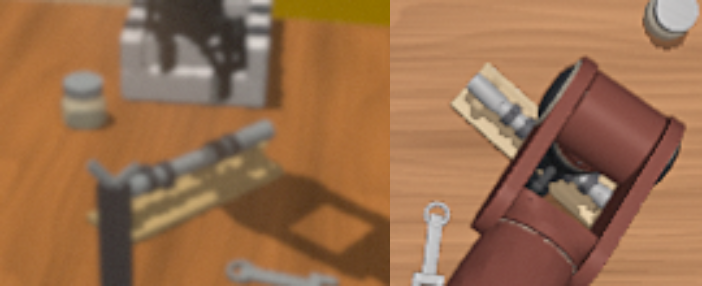

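```bash

python3 -m pendant '[[[-0.001,-0.001,0.0007,0.004,-0.003,-0.0837,1],[-0.001,-0.001,0.0007,0.004,-0.003,-0.0837,1],[-0.001,-0.001,0.0007,0.004,-0.003,-0.0837,1],[0,-0.001,0.0007,0.004,-0.003,-0.0837,1],[0,0,0,0,0,0,1]]]'
python3 - <<'E'
from h import *
go(down(np.radians(-41.3)),np.array([.5105,-.2685,.029]))
E
python3 -m pendant '[[[0,0,0,0,0,0,0.5],[0,0,0,0,0,0,0.4],[0,0,0,0,0,0,0.35],[0,0,0,0,0,0,0]]]'
python3 -m pendant '[[[0,0,0,0,0,0,0],[0,0,0,0,0,0,0],[0,0,0,0,0,0,0],[0,0,0,0,0,0,0]]]'
```

```text
time: 12.48
tool_pos: [0.5168, -0.2726, 0.0394]
tool_rot: [0.002, 0.936, -0.353, 0.009]
contact_force: [-1.4, -0.2, -0.1]
gripper_width: 0.998
rot/pi [0.0034 0.0047 0.    ] deg 1.0348212506226317 shift [-0.0251  0.0163 -0.0416] mm 12.819667869679115
time: 12.98
tool_pos: [0.5138, -0.27, 0.0383]
tool_rot: [0.001, 0.936, -0.353, 0.004]
contact_force: [-18.3, 15.1, 24.9]
gripper_width: 0.153
time: 13.48
tool_pos: [0.5156, -0.2713, 0.0413]
tool_rot: [0.002, 0.936, -0.352, 0.006]
contact_force: [-10.4, 7.0, 20.8]
gripper_width: -0.0
```

```bash

python3 -m pendant '[[[0,0,0,0,0,0.03,1],[0,0,0,0,0,0,1],[0,0,0,0,0,0,1],[0,0,0,0,0,0,1],[0,0,0,0,0,0.24,1],[0,0,0,0,0,0.1,1],[0,0,0,0,0,0,1],[0,0,0,0,0,0,1]]]'
python3 - <<'E'
from h import *
go(down(np.radians(-41.3)),np.array([.5105,-.2685,.029]))
a,b=cam("top"),cam("side"); cv2.imwrite("pics/pre2.png",np.hstack([cv2.resize(b["frame"][140:240,240:340],None,fx=4,fy=4,interpolation=2),cv2.resize(a["frame"][160:260,300:400],None,fx=4,fy=4,interpolation=2)]))
go(down(np.radians(-41.3)),np.array([.5105,-.2685,.029]))
E
```

```text
time: 14.48
tool_pos: [0.5149, -0.2713, 0.1283]
tool_rot: [0.002, 0.936, -0.353, 0.006]
contact_force: [-0.7, -0.5, -0.3]
gripper_width: 0.999
rot/pi [0.0025 0.0035 0.    ] deg 0.7704724799417434 shift [-0.0177  0.0111 -0.3973] mm 99.46391506466558
rot/pi [0.0023 0.0031 0.    ] deg 0.6977443403336002 shift [-0.0164  0.0101 -0.3946] mm 98.76774131614552
```

View pics/pre2.png

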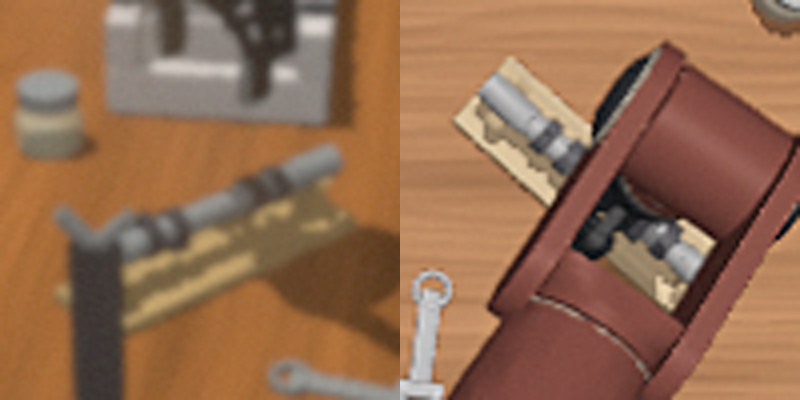

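```bash

python3 -m pendant '[[[0.001,0.001,0,-0.004,0.0025,-0.086,1],[0.001,0.001,0,-0.004,0.0025,-0.086,1],[0,0.001,0,-0.004,0.0025,-0.086,1],[0,0,0,-0.004,0.0025,-0.086,1],[0,0,0,0,0,-0.07,1],[0,0,0,0,0,0,1],[0,0,0,0,0,0,1],[0,0,0,0,0,0,1]]]'
python3 - <<'E'
from h import *
go(down(np.radians(-41.3)),np.array([.5105,-.2685,.020])); print(manip.state()["contact_force"])
E
```

```text
time: 15.58
tool_pos: [0.5126, -0.2699, 0.0278]
tool_rot: [0.001, 0.936, -0.353, 0.003]
contact_force: [0.1, 0.2, -0.0]
gripper_width: 0.999
rot/pi [0.0014 0.0017 0.    ] deg 0.4026636989076841 shift [-0.0084  0.0058 -0.0312] mm 8.201675947627063
[ 0.05515427  0.18460498 -0.03272719]
```

```bash

python3 -m pendant '[[[0.001,0.001,0,-0.008,0.006,-0.03,1],[0,0,0,0,0,0,1],[0,0,0,0,0,0,1]]]'
python3 -m pendant '[[[0,0,0,0,0,0,0.5],[0,0,0,0,0,0,0.4],[0,0,0,0,0,0,0],[0,0,0,0,0,0,0],[0,0,0,0,0,0,0],[0,0,0,0,0,0,0]]]'
```

```text
time: 15.95
tool_pos: [0.5097, -0.2678, 0.019]
tool_rot: [-0.0, 0.936, -0.353, 0.0]
contact_force: [0.1, -0.0, 0.1]
gripper_width: 1.001
time: 16.7
tool_pos: [0.5103, -0.2682, 0.0195]
tool_rot: [0.0, 0.936, -0.353, 0.001]
contact_force: [1.5, -1.5, 1.1]
gripper_width: 0.229
```

```bash

python3 -m pendant '[[[0,0,0,0,0,0.04,0],[0,0,0,0,0,0.04,0],[0,0,0,0,0,0.04,0],[0,0,0,0,0,0,0],[0,0,0,0,0,0,0]]]'
python3 -m pendant '[[[0,0,0,0,0,0.1,0],[0,0,0,0,0,0.15,0],[0,0,0,0,0,0.15,0],[0,0,0,0,0,0.15,0],[0,0,0,0,0,0.15,0],[0,0,0,0,0,0.15,0],[0,0,0,0,0,0.1,0],[0,0,0,0,0,0,0],[0,0,0,0,0,0,0]]]'
python3 - <<'E'
from h import *
s=manip.state(); print(s["contact_force"],s["ft_torque"],s["gripper_width"])
go(down(th),np.array([.5300,.1063,.1965]))
E
```

```text
time: 17.32
tool_pos: [0.5095, -0.2676, 0.0489]
tool_rot: [-0.0, 0.936, -0.353, -0.0]
contact_force: [-0.3, 0.5, -4.8]
gripper_width: 0.236
time: 18.45
tool_pos: [0.5091, -0.2674, 0.2844]
tool_rot: [-0.0, 0.936, -0.353, -0.001]
contact_force: [-0.5, 0.1, -5.4]
gripper_width: 0.231
[-0.49155599  0.14852474 -5.43086054] [ 0.01817591  0.03036325 -0.01932488] 0.23125985114121442
rot/pi [-0.0003 -0.0009  0.2564] deg 46.149432503217135 shift [ 0.0836  1.4946 -0.3514] mm 384.4190527790062
```

```bash

python3 -m pendant '[[[0,0,0.01,0.005,0.06,0,0],[0,0,0.022,0.007,0.125,0,0],[0,0,0.022,0.007,0.125,0,0],[0,0,0.022,0.007,0.125,0,0],[0,0,0.022,0.007,0.125,0,0],[0,0,0.022,0.007,0.125,0,0],[0,0,0.022,0.007,0.125,0,0],[0,0,0.022,0.007,0.125,0,0],[0,0,0.022,0.007,0.125,0,0],[0,0,0.022,0.007,0.125,0,0],[0,0,0.022,0.007,0.125,0,0],[0,0,0.022,0.007,0.125,0,0],[0,0,0.0044,0.002,0.06,0,0],[0,0,0,0,0,0,0],[0,0,0,0,0,0,0]]]'
python3 - <<'E'
from h import *
go(down(th),np.array([.5300,.1063,.1965]))
a,b=cam("top"),cam("side")
z=manip.state()["tool_pos"][2]+.0305
s=manip.state()["tool_pos"]; c=np.r_[s[:2],z]
img=np.hstack([cv2.resize(b["frame"][150:320,190:320],None,fx=3,fy=3,interpolation=2),cv2.resize(a["frame"][140:267,150:280],None,fx=3,fy=4,interpolation=2)[:510]])
cv2.imwrite("pics/place.png",img); print(img.shape)
for k in(-.125,.125): p=c+k*EY; print("pred end",k,"side crop",(proj(b,p)-[190,150])*3,"top crop",(proj(a,p)-[150,140])*[3,4]+[390,0])
E
```

```text
time: 20.32
tool_pos: [0.5306, 0.1053, 0.2862]
tool_rot: [0.0, 0.999, 0.042, -0.0]
contact_force: [-0.4, 0.2, -4.5]
gripper_width: 0.231
rot/pi [ 0.0001 -0.0001  0.0002] deg 0.049551071393404346 shift [-0.0022  0.004  -0.3587] mm 89.68566459270902Traceback (most recent call last):
  File "<stdin>", line 6, in <module>
    return _nx.concatenate(arrs, 1, dtype=dtype, casting=casting)
           ~~~~~~~~~~~~~~~^^^^^^^^^^^^^^^^^^^^^^^^^^^^^^^^^^^^^^^
ValueError: all the input array dimensions except for the concatenation axis must match exactly, but along dimension 0, the array at index 0 has size 510 and the array at index 1 has size 508
```

```bash

python3 -m pendant '[[[0,0,0,-0.002,0.004,-0.05,0],[0,0,0,0,0,-0.06,0],[0,0,0,0,0,-0.06,0],[0,0,0,0,0,-0.05,0],[0,0,0,0,0,-0.04,0],[0,0,0,0,0,-0.03,0],[0,0,0,0,0,-0.01,0],[0,0,0,0,0,0,0],[0,0,0,0,0,0,0]]]'
python3 -m pendant '[[[0,0,0,0,0,-0.01,0],[0,0,0,0,0,-0.01,0],[0,0,0,0,0,0,0]]]' | grep -E 'pos|force'
python3 -m pendant '[[[0,0,0,0,0,-0.008,0],[0,0,0,0,0,0,0]]]' | grep -E 'pos|force'
```

```text
time: 21.55
tool_pos: [0.5306, 0.1069, 0.2122]
tool_rot: [-0.0, 0.999, 0.042, 0.001]
contact_force: [-0.8, 0.1, -4.9]
gripper_width: 0.231
tool_pos: [0.53, 0.1069, 0.2061]
contact_force: [0.5, -1.0, -4.9]
tool_pos: [0.5301, 0.1069, 0.2043]
contact_force: [0.4, -0.0, -4.6]
```

```bash

python3 -m pendant '[[[0,0,0,0,0,-0.008,0],[0,0,0,0,0,-0.008,0],[0,0,0,0,0,0,0]]]' | grep -E 'pos|force'
python3 -m pendant '[[[0,0,0,0,0,-0.006,0],[0,0,0,0,0,0,0]]]' | grep -E 'pos|force'
python3 -m pendant '[[[0,0,0,0,0,-0.006,0],[0,0,0,0,0,0,0]]]' | grep -E 'pos|force'
```

```text
tool_pos: [0.5301, 0.1069, 0.2002]
contact_force: [0.3, -0.3, -4.7]
tool_pos: [0.5302, 0.1069, 0.1989]
contact_force: [0.2, -0.3, -4.4]
tool_pos: [0.5304, 0.107, 0.1977]
contact_force: [-0.3, 0.2, -4.8]
```

```bash

python3 -m pendant '[[[0,0,0,0,0,-0.004,0],[0,0,0,0,0,0,0]]]' | grep -E 'pos|force'
python3 -m pendant '[[[0,0,0,0,0,-0.004,0],[0,0,0,0,0,0,0]]]' | grep -E 'pos|force'
python3 - <<'E'
from h import *
a,b=cam("top"),cam("side"); s=manip.state(); print(s["contact_force"],s["ft_torque"])
c=np.r_[s["tool_pos"][:2],s["tool_pos"][2]+.0305]; print(c)
A=cv2.resize(b["frame"][150:320,190:320],None,fx=3,fy=3,interpolation=2);B=cv2.resize(a["frame"][140:267,150:280],(390,510),interpolation=2)
cv2.imwrite("pics/place.png",np.hstack([A,B]))
for k in(-.125,-.1,.1,.125): p=c+k*EY; print("pred",k,"side crop",(proj(b,p)-[190,150])*3,"top crop",(proj(a,p)-[150,140])*[3,510/127]+[390,0])
E
```

```text
tool_pos: [0.5306, 0.107, 0.197]
contact_force: [0.7, 0.5, -2.4]
tool_pos: [0.5307, 0.107, 0.1961]
contact_force: [0.8, 0.8, -1.0]
[ 1.13875602  0.59416054 -0.44142212] [ 0.03785426 -0.1404983   0.08655908]
[0.53066512 0.10703042 0.22655617]
pred -0.125 side crop [225.07094728 106.41257872] top crop [748.76529038 213.3188359 ]
pred -0.1 side crop [220.91985439 124.12849069] top crop [721.64382856 216.61954657]
pred 0.1 side crop [179.04128885 303.00799561] top crop [505.09232198 243.16007323]
pred 0.125 side crop [172.40409183 331.38340095] top crop [478.18123885 246.48191863]
```

View pics/place.png

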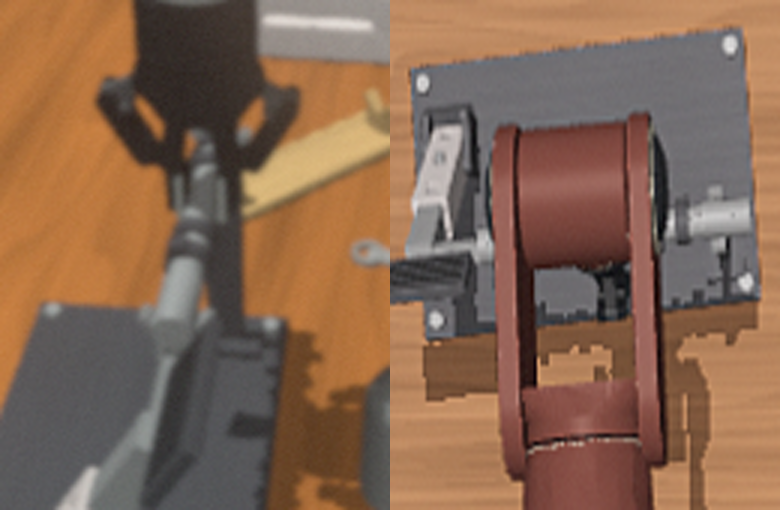

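Journals sit in both Vs: fixed V at (716,215) with the shaft end at (750,215), and the near end at side (172,330). The height is as predicted and the weight is carried. Release and withdraw.

```bash

python3 -m pendant '[[[0,0,0,0,0,-0.003,0],[0,0,0,0,0,0,0],[0,0,0,0,0,0,0.26],[0,0,0,0,0,0,0.4],[0,0,0,0,0,0,0.7],[0,0,0,0,0,0,1],[0,0,0,0,0,0,1]]]'
python3 -m pendant '[[[0,0,0,0,0,0.05,1],[0,0,0,0,0,0.1,1],[0,0,0,0,0,0.2,1],[0,0,0,0,0,0.2,1],[0,0,0,-0.05,-0.2,0.05,1],[0,0,0,-0.05,-0.2,0,1],[0,0,0,-0.05,-0.2,0,1],[0,0,0,-0.05,-0.2,0,1],[0,0,0,-0.05,-0.2,0,1],[0,0,0,-0.05,-0.2,0,1],[0,0,0,0,0,0,1],[0,0,0,0,0,0,1]]]'
python3 - <<'E'
from h import *
a,b=cam("top"),cam("side")
cv2.imwrite("pics/final.png",np.hstack([b["frame"][150:400,160:360],a["frame"][140:290,140:410].repeat(1,0)[:150].copy()]) if 0 else a["frame"])
# expected ends & steel tone along the shaft in the top picture
g=cv2.cvtColor(a["frame"],6)
c=REST-.005*EY
for k in np.arange(-.15,.151,.01):
    u=proj(a,c+k*EY+[0,0,.011]); print(round(k,2),u.round(1),int(g[int(round(u[1])),int(round(u[0]))]),end=" | ")
m=np.zeros(g.shape,np.uint8); m[185:212,165:285]=(g[185:212,165:285]>125)&(np.ptp(a["frame"].astype(int),axis=2)[185:212,165:285]<25)
n,l,st,ce=cv2.connectedComponentsWithStats(m)
print("\n",[(s.tolist(),x.round(1).tolist()) for s,x in zip(st,ce) if 30<s[4]<5000])
def ends(f,uvs,z): return [onz(f,u,z).round(4).tolist() for u in uvs]
f0=cv2.imread("pics/top0.png").astype(int)
for nme,(x0,y0,x1,y1) in dict(bottle=(208,236,236,266),wrench=(296,225,316,268),jar=(386,143,411,170)).items():
    print(nme,"mean diff",np.abs(f0-a["frame"])[y0:y1,x0:x1].mean().round(2))
s=manip.state();print(s["tool_pos"],s["contact_force"],s["time"])
E
```

```text
time: 24.52
tool_pos: [0.5301, 0.1069, 0.1946]
tool_rot: [-0.0, 0.999, 0.042, -0.0]
contact_force: [0.0, -0.4, -0.2]
gripper_width: 0.993
time: 26.02
tool_pos: [0.4554, -0.1928, 0.3455]
tool_rot: [-0.0, 0.999, 0.042, 0.001]
contact_force: [0.7, 0.3, -0.2]
gripper_width: 1.002
-0.15 [278.9 192.2] 156 | -0.14 [275.3 192.5] 147 | -0.13 [271.6 192.8] 133 | -0.12 [268.  193.2] 195 | -0.11 [264.3 193.5] 188 | -0.1 [260.7 193.8] 189 | -0.09 [257.  194.2] 198 | -0.08 [253.4 194.5] 204 | -0.07 [249.7 194.8] 197 | -0.06 [246.1 195.2] 110 | -0.05 [242.4 195.5] 205 | -0.04 [238.8 195.8] 98 | -0.03 [235.1 196.2] 192 | -0.02 [231.5 196.5] 200 | -0.01 [227.9 196.8] 186 | 0.0 [224.2 197.2] 192 | 0.01 [220.6 197.5] 199 | 0.02 [216.9 197.8] 186 | 0.03 [213.3 198.2] 204 | 0.04 [209.7 198.5] 117 | 0.05 [206.  198.8] 188 | 0.06 [202.4 199.2] 93 | 0.07 [198.8 199.5] 151 | 0.08 [195.1 199.8] 171 | 0.09 [191.5 200.2] 186 | 0.1 [187.9 200.5] 190 | 0.11 [184.3 200.8] 184 | 0.12 [180.6 201.2] 188 | 0.13 [177.  201.5] 165 | 0.14 [173.4 201.8] 131 | 0.15 [169.8 202.2] 138 | 
 [([165, 185, 35, 21, 271], [181.9, 197.9]), ([249, 189, 22, 10, 169], [259.7, 193.4]), ([213, 193, 23, 9, 162], [224.0, 196.7]), ([240, 192, 5, 7, 31], [242.3, 195.0])]
bottle mean diff 3.37
wrench mean diff 34.83
jar mean diff 3.83
[ 0.45564864 -0.19207727  0.34533372] [ 0.49353733 -0.35838472  0.91528064] 26.125
```

Shaft steel spans the expected line. The wrench region differs, probably because the forearm is over it. I'll move the arm aside and check again numerically.

```bash

python3 -m pendant '[[[0,0,0,-0.08,-0.22,0,1],[0,0,0,-0.08,-0.22,0,1],[0,0,0,-0.08,-0.22,0,1],[0,0,0,-0.08,-0.22,0,1],[0,0,0,-0.08,-0.22,0,1],[0,0,0,-0.08,-0.22,0,1],[0,0,0,0,0,0,1],[0,0,0,0,0,0,1]]]'
python3 - <<'E'
from h import *
a,b=cam("top"),cam("side")
for n,f,bx in(("top",a,dict(bottle=(208,236,236,266),wrench=(296,225,316,268),jar=(386,143,411,170))),("side",b,dict(bottle=(308,255,342,322),wrench=(303,227,352,248),jar=(240,154,264,183)))):
    f0=cv2.imread(f"pics/{n}0.png").astype(int)
    for k,(x0,y0,x1,y1) in bx.items(): print(n,k,np.abs(f0-f["frame"])[y0:y1,x0:x1].mean().round(2))
# dark lobe bands: triangulate top-vs-side for level
g=cv2.cvtColor(b["frame"],6); c=REST-.005*EY
ga=cv2.cvtColor(a["frame"],6)
for n,f,G in(("top",a,ga),("side",b,g)):
    v=[]
    for k in np.arange(-.14,.141,.005):
        u=proj(f,c+k*EY+[0,0,.011]); v.append((int(k*1000),int(cv2.getRectSubPix(G,(1,1),u.tolist())[0,0])))
    print(n,v)
# shaft cross-profile in side view (edges) at both journals vs prediction
for k in(-.115,-.02,.075,.11):
    u=proj(b,c+k*EY); y=int(round(u[1])); print(k,u.round(1),g[y,int(u[0])-10:int(u[0])+12].tolist(), "halfwidth px",round(.013*384/np.linalg.norm((b["world_to_cam"]@np.r_[c+k*EY,1])[:3]),1))
# button
F=REST-[0,0,.227]+.109*EX+.18*EY+[0,0,.012]; pb=F+.085*U+(.017+.007)*XT; u=proj(a,pb); v=proj(b,pb); print(u,ga[int(u[1])-3:int(u[1])+5,int(u[0])-4:int(u[0])+5].tolist())
E
```

```text
time: 27.12
tool_pos: [0.3363, -0.5222, 0.3448]
tool_rot: [-0.001, 0.999, 0.043, 0.0]
contact_force: [0.4, 1.0, 0.3]
gripper_width: 0.994
top bottle 2.1
top wrench 2.31
top jar 2.28
side bottle 2.24
side wrench 2.23
side jar 2.54
top [(-140, 149), (-135, 149), (-130, 130), (-125, 136), (-120, 191), (-114, 189), (-109, 191), (-104, 184), (-99, 190), (-94, 194), (-89, 193), (-84, 191), (-79, 193), (-74, 190), (-69, 182), (-64, 101), (-59, 107), (-54, 165), (-49, 193), (-44, 174), (-39, 101), (-34, 104), (-29, 176), (-24, 192), (-19, 189), (-14, 187), (-9, 186), (-4, 187), (0, 188), (5, 190), (10, 188), (15, 186), (20, 185), (25, 186), (30, 194), (35, 110), (40, 106), (45, 155), (50, 188), (55, 105), (60, 90), (65, 81), (70, 163), (75, 186), (80, 169), (85, 183), (90, 182), (95, 183), (100, 182), (105, 183), (110, 184), (115, 174), (120, 184), (125, 177), (130, 160), (135, 133), (140, 134)]
side [(-140, 117), (-135, 120), (-130, 131), (-125, 143), (-120, 151), (-114, 152), (-109, 151), (-104, 151), (-99, 152), (-94, 151), (-89, 150), (-84, 143), (-79, 139), (-74, 127), (-69, 102), (-64,
[... 742 characters left out ...]
th px 6.3
0.075 [252.2 241.7] [115, 121, 123, 131, 140, 152, 155, 156, 155, 151, 148, 137, 131, 120, 103, 83, 68, 56, 57, 57, 57, 53] halfwidth px 6.9
0.11 [249.2 254.3] [120, 122, 130, 139, 144, 151, 154, 153, 151, 145, 140, 132, 124, 113, 102, 94, 92, 107, 125, 128, 121, 105] halfwidth px 7.2
[166.06569023 177.61244955] [[105, 121, 197, 190, 178, 157, 161, 169, 181], [117, 153, 194, 187, 188, 189, 188, 188, 186], [140, 184, 190, 188, 188, 188, 187, 187, 186], [167, 190, 185, 173, 174, 172, 181, 186, 186], [189, 191, 179, 157, 161, 141, 159, 191, 188], [194, 185, 166, 152, 165, 135, 149, 192, 190], [192, 184, 165, 147, 169, 157, 168, 190, 192], [189, 187, 182, 174, 183, 181, 185, 190, 188]]
```

Both views agree with a level shaft at the predicted line, the bystanders are unchanged, and the button shows at the middle hole. Handing in.

```bash
python3 -c "
from plant import manip
print(manip.job_done())"
```

```text
the job is handed in; nothing more can be done
None
```

I pulled the tube up about 37 mm by its tab until the button popped out at the middle hole. Then I lifted the camshaft from its cradle, lowered it into both V rests until they took its weight, let go and moved the arm clear. The job was handed in at about 27 s of the 56 s allowed.

**One miss:** my first grasp of the camshaft was about 10 mm too high, so the fingers slid off the top and pressed it down into the cradle with about 25 N. A picture showed it still in place, and the second, deeper grasp held.

**Last checks:**
- **Button:** it stood proud at the middle hole. The pull force had risen to about 11 N as the motion stopped.
- **Camshaft:** it touched down at an axis height of 0.2266 m, against 0.227 m expected. Both camera views show it along the predicted level line with a journal in each V. I set it about 5 mm towards the fixed post, to keep its other end clear of the tab.
- **Bottle, wrench and jar:** their image regions match the first pictures apart from noise. An earlier mismatch at the wrench went away once I moved the forearm out of the view.
- **Not seen by eye:** the 12-picture limit was reached before the release, so the checks after letting go come from pixel values only.

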